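# Lock the spindle sander's insert collar and close its guard

## Robot

A 7-joint arm with a two-finger parallel gripper is mounted at the origin on the work surface. World frame = base frame: x ahead of the robot, y to its left, z up, the work surface at z = 0. Lengths are in m, angles in rad, forces in N, time in s.
With the tool pointing down it reaches from about 0.425 to 1.025 m from the base axis. Payload 3.6 kg.
Tool frame: the origin (TCP) lies between the finger pads; the fingertips stand 11 mm ahead of it and the grasp point (between the pads) lies 8 mm behind it; z points along the fingers, y is the line along which they close (so a half turn about z gives the same grasp; the last joint's range is limited). The gripper opens to 85 mm and grips with 20 to 120 N. Pads are 22 mm wide; open, the fingers measure 114 mm over their backs; the gripper's body (76 mm by 85 mm) begins 54 mm behind the grasp point. The pads swing forward as they close: fully open they stand 13 mm farther back than shut.
Start: joints at [1.046, 0.591, 0.048, 1.609, -0.033, 0.943, -0.034], TCP at [0.303, -0.659, 0.242] pointing down, gripper open.
Joint ranges: [-2.69, 2.69], [-0.47, 2.24], [-1.27, 1.36], [0.19, 2.51], [-1.53, 4.68], [0.08, 2.07], [-3.09, 3.09]. Speed limits (rad/s): [2.57, 2.57, 3.14, 3.14, 3.14, 3.14, 3.14].

## Interface

Orientations are given as a unit quaternion [x, y, z, w].
In Python, from station import ctrl, optics, order gives the robot as it stands.
- The arm moves only by the shell command python3 -m handwheel 'ROWS' [FORCE]. ROWS is JSON, a list of rows, each an object of numbers: "dx", "dy", "dz": the shift along the tool's x, y, z in units of 0.15 m (1.0 is 0.15 m); "ax", "ay", "az": the turn, a rotation vector about the tool's x, y, z in units of pi/4 rad (1.0 is pi/4 rad); "grip": the closure, from -1 (fully open) to 1 (shut), so that 0 is half open. In form: [{"dx": .., "dy": .., "dz": .., "ax": .., "ay": .., "az": .., "grip": ..}, ...]. A call has 1 to 12 rows; each row is the pose to reach, as a shift and turn from the pose commanded when the call began, along the tool's axes at that moment; what a row does not reach only later rows make up. A row lasts 1/10 s, in which the tool goes at most 50 mm and 8.59 degrees, less where a joint would pass 70% of its speed; a pose out of reach is approached as far as the arm can. A call with a number of a shift or a turn outside -1 to 1 is refused whole. A call with a gripper value outside its range is refused whole. The fingers move at their own pace and stop on an object; FORCE is the grip in N (left out, the last holds). Time passes only in rows, so rows that repeat a pose let the fingers close. It gives the time, the measured TCP pose, the force, the opening and the grip force at its end, in the units of the state.
- ctrl.get_state(): the state, without advancing time (a new reading comes with each control period).
- optics.snapshot(name): name is "scene" or "side" or "wrist"; returns the picture (480x640x3 uint8, red, green, blue); there is no depth.
- optics.camera_model(name): a dict with "fov_y" (degrees; the focal length in pixels is half the picture's height over the tangent of half this angle, whatever the lens; pixels are square), "cx", "cy" (the principal point, pixels), "D" ([k1, k2, p1, p2, k3] as OpenCV has them; the pictures are not rectified), "xyz" and "rotation" of the camera in the world. Camera axes: x right, y down, z forward; pixel columns grow to the right and rows downward; lengths in m; the calibration is good to about 2 mm. A picture is of the moment at which its call begins: read the wrist's pose just before it. camera_model takes no time and is no camera call; for the wrist camera it gives the pose at the moment of the call.
- order.close_job(): hands the job in; it is judged then, once.
The state is a dict: "clock": time; "qpos": joint angles; "dq": joint speeds; "joint_torque": joint torques, N m; "position": TCP position; "tcp_rot": TCP orientation; "force": force on the tool from outside, world axes, zero at the start; "ft_torque": the same for the moment, N m; "width": finger opening in m; "finger_force": force on a finger pad.
Only numpy, scipy, OpenCV 4.12 (cv2) and the standard library are available. Lean on these libraries where they do the work, as an engineer would, in place of code of your own. Each camera call takes 0.05 s, during which the arm holds its last target. There are 200 camera calls.

## Task

Get the bench spindle sander ready for use: slide its clear guard all the way open, turn the lock collar around the drum clockwise (it has an upright fin to turn it by) until its nose points straight at the long white locked mark, and then slide the guard fully shut again. The collar has no stop at the mark, so set it with care, and leave the things lying around the sander where they are.

Things in the scene. Friction and masses are not known exactly. Their poses are not given: they have to be found in the camera images.
- sander: Fixed bench spindle sander: grey housing, dark steel table on top, 280 (x) by 460 (y) by 100 mm high. Origin at the centre of its underside, on the bench; at yaw 0 its x points away from the robot; its y runs along the guard's track. At (0, -100) mm stands a fixed brown drum, 40 mm diameter, 60 mm above the table, with the lock collar around it. Position and yaw vary.
- collar_axis (a point): Point on the collar's vertical turning axis (the drum's axis) at the height of the collar's flat top, 115 mm above the bench.
- lock_collar (a joint): Angle of the lock collar (rad): 0 = nose exactly at the locked mark, positive = turned anticlockwise seen from above (unlocked; starts at 0.7 to 1.3); range -0.35 to 1.5. It stays where it is left (friction 0.2 N m). An aluminium ring, 128 mm outer and 68 mm inner diameter, 15 mm high, lying on the sander's table.
- collar_fin (a point): Middle of the top edge of the collar's only upright black grip fin, 159 mm above the bench. The fin is 10 mm thick (tangential), 28 mm long (radial, 34 to 62 mm from the axis) and stands 44 mm above the collar's flat top; this point lies 48 mm from the axis. Turns with the collar.
- collar_nose (a point): Tip of the collar's small pointed nose, on the same radius as the fin, 75 mm from the axis. Turns with the collar.
- lock_mark (a point): Inner end of the locked mark: a white bar 7 mm wide and 30 mm long lying radially on the sander's table, on the sander's -y side of the collar, 82 to 112 mm from the collar's axis. (The unlocked mark is a small round white stud.)
- guard (a joint): Travel of the clear guard (m): 0 = fully shut over collar and drum, against its stop; 0.22 = fully open, towards the sander's +y. Starts shut or up to 40 mm ajar; stays where it is left (friction 2.5 N). A clear plastic hood 168 (x) by 170 (y) mm, top 175 mm above the bench, its middle over the collar's axis when shut, open at its -y end.
- guard_handle (a point): Middle of the top edge of the guard's black handle, 215 mm above the bench: an upright bar 90 mm long (sander's x), 14 mm thick (sander's y), standing 40 mm above the hood's top, 50 mm towards the sander's +y from the hood's middle. Moves with the guard.
- batten: Loose wooden batten, 45 by 240 by 20 mm, lying on the bench beyond the sander; leave alone. Origin at the centre of its underside.
- sanding_block: Loose wood and cork sanding block, 60 by 110 by 40 mm, on the bench at the sander's right (-y) end; leave alone. Origin at the centre of its underside.
- glue_bottle: Loose white glue bottle, 60 mm diameter, 150 mm tall, standing at the sander's left (+y) end; leave alone. Origin at the centre of its underside.

How it is judged:
On the way, in this order (a step that is already met when the one before it is completed fails the run):
1. the guard is slid open (at least 180 of its 220 mm) (value of joint guard above 0.18 m), for 0.2 s.
2. with the guard still open, the collar is turned to the locked mark (within 0.08 rad) (value of joint lock_collar between -0.08 and 0.08 rad and value of joint guard above 0.16 m), for 0.3 s.
At the end, for the whole second after the job is handed in: The collar's nose is at the locked mark within 0.08 rad (about 6 mm at the nose), the guard is shut to within 8 mm of its stop, both at rest, and batten, sanding block and glue bottle are within 30 mm of where they started (value of joint lock_collar between -0.08 and 0.08 rad and value of joint guard below 0.008 m and velocity of joint guard between -0.01 and 0.01 m/s and velocity of joint lock_collar between -0.05 and 0.05 rad/s and distance of each of batten, sanding_block, glue_bottle from where it was at the start of the episode below 0.03 m); the robot touches nothing.
It fails at once if the batten is displaced by more than 30 mm (distance of batten from where it was at the start of the episode above 0.03 m).
It fails at once if the sanding block is displaced by more than 30 mm (distance of sanding_block from where it was at the start of the episode above 0.03 m).
It fails at once if the glue bottle is displaced by more than 30 mm (distance of glue_bottle from where it was at the start of the episode above 0.03 m).
It also fails if it takes over 66 s, if anything falls off the work surface, if the arm or the gripper's body presses on something with over 40 N, if the wrist force passes 120 N, or if a joint passes its speed limit or range.

## Working session

There is one attempt and no reset: what is moved stays moved. The work goes in short steps, Python scripts to look and compute and a shell command to move; the robot and the scene stay as the last step left them, time stands still between calls to the robot, and variables do not carry over. Pictures are saved under pics/ and viewed, at most 10 in all, crops included, and the job is handed in when it is done.

```bash
mkdir -p pics; python3 - <<'E'
from station import ctrl, optics
import cv2
s=ctrl.get_state(); print({k:(v if not hasattr(v,'tolist') else v.tolist()) for k,v in s.items()})
for n in ("scene","side"):
    cv2.imwrite(f"pics/{n}0.png",optics.snapshot(n)[:,:,::-1]); print(n,optics.camera_model(n))
E
```

```text
{'clock': 0.0, 'qpos': [1.0464801201566722, 0.5921210403608782, 0.0482795875796953, 1.6098425673650925, -0.03330380279530073, 0.942722555694902, -0.033669386924923474], 'dq': [-0.0019085242042330992, -0.0015896229482246654, 0.0005697717854038038, -0.0012148765805933043, -8.503481907192659e-05, -0.0013468078638083178, 0.002281117850739728], 'joint_torque': [-0.0005930681072641164, -54.868619441986084, 1.5464640408754349, -19.81230139732361, 0.009474885009694844, 0.0088210214744322, 2.9827068601662177e-05], 'position': [0.30244587563363623, -0.6579998121538887, 0.2411314430514154], 'tcp_rot': [0.9768752237138199, 0.2138071263352066, -0.00030018707831648664, -0.001104495393170612], 'force': [-0.035350445569596996, 0.48084490260694096, -0.563543238866626], 'ft_torque': [-0.015452828251467177, 0.005698873128195602, 0.017164033473534967], 'finger_force': 0.0, 'width': 0.08548273225804703}
scene {'fov_y': 42.40777916143445, 'cx': 319.3617884952811, 'cy': 235.5626839086092, 'D': array([0.07525837, 0.        , 0.        , 0.        , 0.        ]), 'xyz': array([ 1.41086729, -0.6265411 ,  0.87696723]), 'rotation': array([ 0.79632772,  0.38217123, -0.19073847, -0.42828278])}
side {'fov_y': 47.50774478853911, 'cx': 318.63549922538937, 'cy': 237.81532469693963, 'D': array([-0.01304826,  0.        ,  0.        ,  0.        ,  0.        ]), 'xyz': array([0.15841005, 0.83180469, 0.70481665]), 'rotation': array([-0.23047003,  0.83993136, -0.47578691,  0.1225793 ])}
```

View pics/scene0.png

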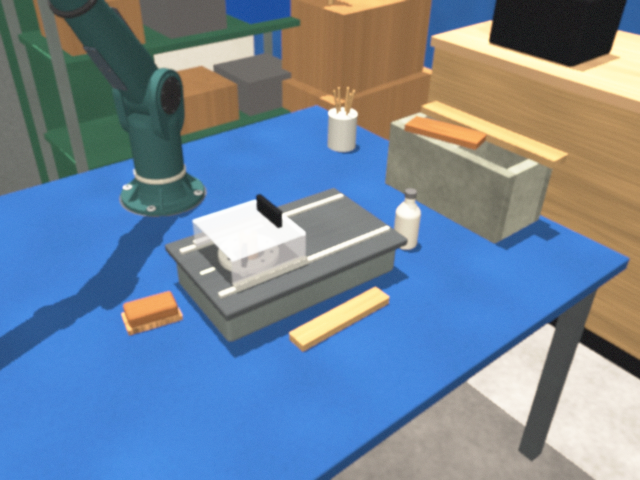

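View pics/side0.png

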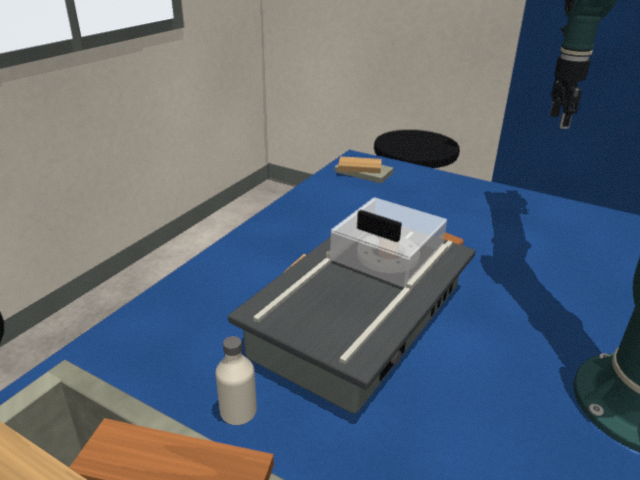

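The scene view shows the sander with its table corners near (168,247), (228,312), (405,241) and (338,192), and the handle at about (269,210). In the side view the handle is at about (379,225) and the table corners are near (234,317), (362,390) and (475,250). I'll enlarge both for a closer reading.

```bash
python3 - <<'E'
import cv2,numpy as np
a=cv2.imread("pics/scene0.png")[175:345,155:415]; b=cv2.imread("pics/side0.png")[190:420,220:490]
A=cv2.resize(a,None,fx=3,fy=3,interpolation=cv2.INTER_CUBIC);B=cv2.resize(b,None,fx=2.6,fy=2.6,interpolation=cv2.INTER_CUBIC)
cv2.imwrite("pics/c1.png",A);cv2.imwrite("pics/c2.png",B)
E
```

```text
(no output)
```

View pics/c1.png

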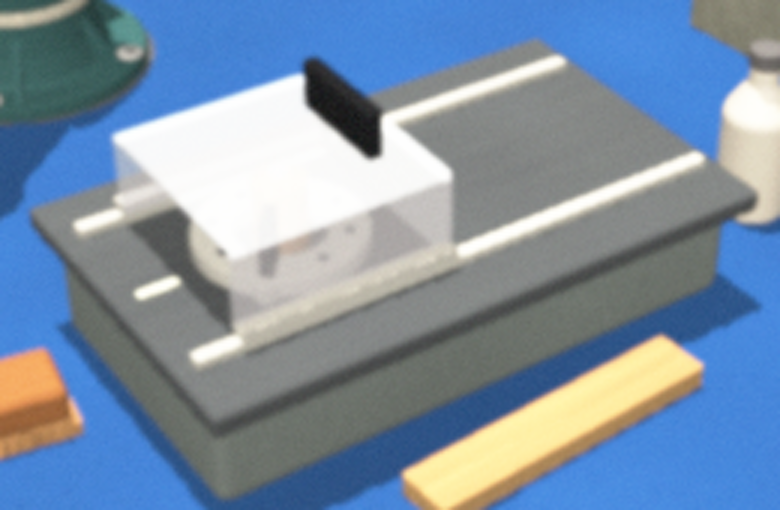

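View pics/c2.png

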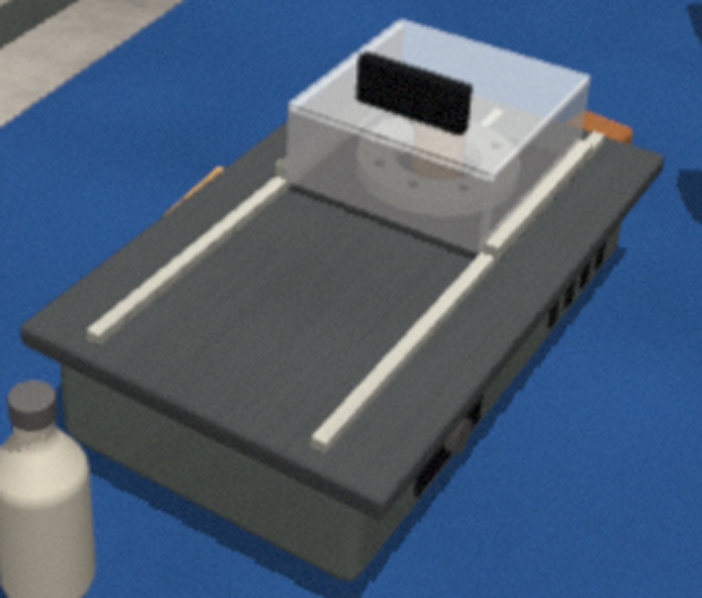

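The crops give c1 table corners at (33,212), (217,425), (753,196) and (538,40). The lock mark runs (178,283) to (138,295), the fin's top is at about (267,207) through the hood, and the middle of the handle's top is at (344,88). In c2 the corners are (24,330), (380,510) and (662,157), with the handle's top middle at (415,69).

```bash
cat > h.py <<'E'
import numpy as np,cv2
from scipy.spatial.transform import Rotation as R
from station import ctrl, optics
def cam(n,m=None):
    m=m or optics.camera_model(n); f=240/np.tan(np.radians(m['fov_y'])/2)
    return np.array([[f,0,m['cx']],[0,f,m['cy']],[0,0,1]]),np.array(m['D']),np.array(m['xyz']),R.from_quat(m['rotation'])
def ray(c,uv):
    K,D,t,r=c; p=cv2.undistortPoints(np.array([[uv]],float),K,D)[0,0]; return t,r.apply([p[0],p[1],1])
def onz(c,uv,z):
    t,d=ray(c,uv); return t+d*(z-t[2])/d[2]
def proj(c,X):
    K,D,t,r=c; q=r.inv(); return cv2.projectPoints(np.atleast_2d(X).astype(float),q.as_rotvec(),-q.apply(t),K,D)[0][:,0]
def S2W(p,xyz,yaw): return R.from_euler('z',yaw).apply(p)+xyz
E
python3 - <<'E'
from h import *
from scipy.optimize import least_squares
c1=lambda u,v:(155+(u+.5)/3-.5,175+(v+.5)/3-.5); c2=lambda u,v:(220+(u+.5)/2.6-.5,190+(v+.5)/2.6-.5)
A,B=cam("scene"),cam("side")
L=[(A,c1(33,212),(-.14,-.23)),(A,c1(217,425),(.14,-.23)),(A,c1(753,196),(.14,.23)),(A,c1(538,40),(-.14,.23)),(A,c1(178,283),(0,-.182)),(A,c1(138,295),(0,-.212)),
(B,c2(24,330),(.14,.23)),(B,c2(380,510),(-.14,.23)),(B,c2(662,157),(-.14,-.23))]
W=[onz(c,u,.1)[:2] for c,u,_ in L]
f=lambda p:np.concatenate([S2W([*q,0],[p[0],p[1],0],p[2])[:2]-w for w,(_,_,q) in zip(W,L)])
s=least_squares(f,[.65,0,0],loss='soft_l1',f_scale=.004); x,y,a=s.x; print(s.x,np.degrees(a)); print((f(s.x).reshape(-1,2)*1000).round(1).tolist())
h=[onz(A,c1(344,88),.215),onz(B,c2(415,69),.215)]; inv=lambda p:R.from_euler('z',-a).apply(p-np.array([x,y,0]))
print("handle",h,[inv(p) for p in h]); 
fin=inv(onz(A,c1(267,207),.159)); print("fin local",fin,"ang from -y",np.arctan2(fin[0],-(fin[1]+.1)))
print("axis",S2W([0,-.1,.115],[x,y,0],a))
st=ctrl.get_state();print("tool axes",R.from_quat(st['tcp_rot']).as_matrix().round(3).tolist(), 'wristcam',optics.camera_model('wrist'))
E
```

```text
[ 0.51062404  0.04945672 -0.06618675] -3.792221535993917
[[-7.3, -0.3], [-3.4, 1.1], [-0.9, 11.1], [-6.4, 5.4], [-0.1, 1.0], [2.9, -0.6], [10.3, -1.6], [4.0, -5.0], [1.6, -7.0]]
handle [array([ 0.51332008, -0.0011891 ,  0.215     ]), array([0.5038633, 0.0020084, 0.215    ])] [array([ 0.00603977, -0.05035661,  0.215     ]), array([-0.00360778, -0.04779157,  0.215     ])]
fin local [ 0.02963279 -0.12718594  0.159     ] ang from -y 0.8284357046504094
axis [ 0.5040102  -0.05032433  0.115     ]
tool axes [[0.909, 0.418, -0.001], [0.418, -0.909, 0.002], [-0.0, -0.002, -1.0]] wristcam {'fov_y': 65.08340223662778, 'cx': 320.23998710157434, 'cy': 242.98995396784585, 'D': array([0.01460539, 0.        , 0.        , 0.        , 0.        ]), 'xyz': array([ 0.37933008, -0.62412875,  0.37263297]), 'rotation': array([ 0.83030692, -0.53223348, -0.08980856,  0.13875292])}
```

```bash
r='{"dx":1,"dy":-1,"dz":-0.4,"az":0.633,"grip":-1}'
python3 -m handwheel '[{"dx":1,"dy":-1,"dz":-0.4,"az":0.633,"grip":-1},{"dx":1,"dy":-1,"dz":-0.4,"az":0.633,"grip":-1},{"dx":1,"dy":-1,"dz":-0.4,"az":0.633,"grip":-1},{"dx":1,"dy":-1,"dz":-0.4,"az":0.633,"grip":-1},{"dx":1,"dy":-1,"dz":-0.4,"az":0.633,"grip":-1},{"dx":1,"dy":-1,"dz":-0.4,"az":0.633,"grip":-1}]' 40
python3 -m handwheel '[{"dx":0.3,"dy":-1,"grip":-1},{"dx":0.3,"dy":-1,"grip":-1},{"dx":0.3,"dy":-1,"grip":-1},{"dx":0.3,"dy":-1,"grip":-1},{"dx":0.3,"dy":-1,"grip":-1}]'
```

```text
schema error: expected keys dx, dy, dz, ax, ay, az, grip
schema error: expected keys dx, dy, dz, ax, ay, az, grip
```

```bash

python3 -m handwheel '[{"dx":1,"dy":-1,"dz":-0.4,"ax":0,"ay":0,"az":0.633,"grip":-1},{"dx":1,"dy":-1,"dz":-0.4,"ax":0,"ay":0,"az":0.633,"grip":-1},{"dx":1,"dy":-1,"dz":-0.4,"ax":0,"ay":0,"az":0.633,"grip":-1},{"dx":1,"dy":-1,"dz":-0.4,"ax":0,"ay":0,"az":0.633,"grip":-1},{"dx":1,"dy":-1,"dz":-0.4,"ax":0,"ay":0,"az":0.633,"grip":-1},{"dx":1,"dy":-1,"dz":-0.4,"ax":0,"ay":0,"az":0.633,"grip":-1}]' 40
python3 -m handwheel '[{"dx":0.3,"dy":-1,"dz":0,"ax":0,"ay":0,"az":0,"grip":-1},{"dx":0.3,"dy":-1,"dz":0,"ax":0,"ay":0,"az":0,"grip":-1},{"dx":0.3,"dy":-1,"dz":0,"ax":0,"ay":0,"az":0,"grip":-1},{"dx":0.3,"dy":-1,"dz":0,"ax":0,"ay":0,"az":0,"grip":-1},{"dx":0.3,"dy":-1,"dz":0,"ax":0,"ay":0,"az":0,"grip":-1}]'
python3 - <<'E'
from h import *
s=ctrl.get_state();print(s['qpos'],R.from_quat(s['tcp_rot']).as_euler('xyz',degrees=True))
E
```

```text
clock: 0.7
position: [0.3792, -0.4558, 0.303]
tcp_rot: [1.0, -0.03, 0.001, -0.001]
force: [0.4, -1.2, -0.5]
width: 0.0854
finger_force: 0.0
clock: 1.2
position: [0.4316, -0.3124, 0.3018]
tcp_rot: [0.999, -0.032, -0.0, -0.0]
force: [0.2, -0.2, 0.4]
width: 0.0854
finger_force: 0.0
[ 0.44130118  0.2796361   0.12496883  1.98244644 -0.04423361  0.88275779
 -1.04472381] [-1.79993182e+02  4.17570239e-02 -3.63913498e+00]
```

```bash

python3 -m handwheel '[{"dx":0.2,"dy":-1,"dz":0,"ax":0,"ay":0,"az":0,"grip":-1},{"dx":0.2,"dy":-1,"dz":0,"ax":0,"ay":0,"az":0,"grip":-1},{"dx":0.2,"dy":-1,"dz":0,"ax":0,"ay":0,"az":0,"grip":-1},{"dx":0.2,"dy":-1,"dz":0,"ax":0,"ay":0,"az":0,"grip":-1},{"dx":0.2,"dy":-1,"dz":0,"ax":0,"ay":0,"az":0,"grip":-1}]'
python3 -m handwheel '[{"dx":0.2,"dy":-0.6,"dz":0,"ax":0,"ay":0,"az":0,"grip":-1},{"dx":0.2,"dy":-0.6,"dz":0,"ax":0,"ay":0,"az":0,"grip":-1},{"dx":0.2,"dy":-0.6,"dz":0,"ax":0,"ay":0,"az":0,"grip":-1},{"dx":0.2,"dy":-0.6,"dz":0,"ax":0,"ay":0,"az":0,"grip":-1}]'
python3 - <<'E'
from h import *
import json
m=optics.camera_model('wrist'); im=optics.snapshot('wrist'); cv2.imwrite('pics/w1.png',im[:,:,::-1])
json.dump({k:np.array(v).tolist() for k,v in m.items()},open('w1.json','w'))
E
```

```text
clock: 1.7
position: [0.4713, -0.1667, 0.3021]
tcp_rot: [0.999, -0.033, -0.0, 0.0]
force: [0.3, -1.5, -0.3]
width: 0.0856
finger_force: 0.0
clock: 2.1
position: [0.5073, -0.0802, 0.302]
tcp_rot: [0.999, -0.034, -0.0, 0.001]
force: [-1.1, -2.0, 0.2]
width: 0.0853
finger_force: 0.0
```

View pics/w1.png

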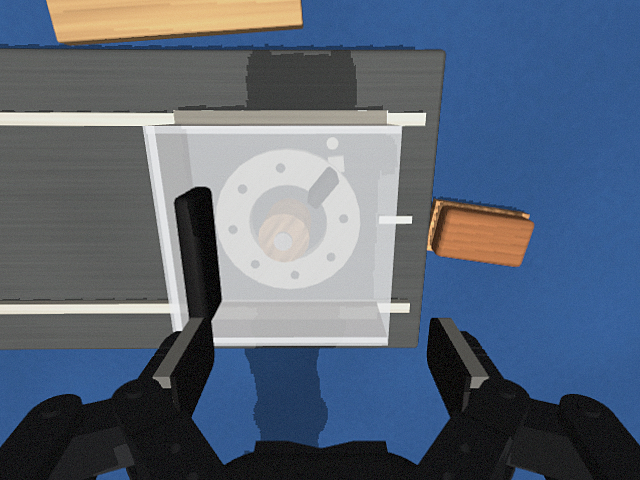

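The wrist view shows the collar ring centred near (288,219), the lock mark from (381,220) to (411,220), and the fin from its base near (312,203) to its top near (335,170). The handle's top left edge runs (176,195) to (188,315), and the table's right corners are at (444,50) and (418,347).

```bash
python3 - <<'E'
from h import *
import json
m=json.load(open('w1.json')); C=cam(0,m)
ax=onz(C,(288,219),.115); mi=onz(C,(381,220),.1); mo=onz(C,(411,220),.1)
a=np.arctan2(*( (mo-ax)[:2]*[1,-1])); print("axis",ax,"mark dist",np.linalg.norm((mi-ax)[:2]),np.linalg.norm((mo-ax)[:2]),"yaw",a)
for p in [(444,50),(418,347)]: 
    w=onz(C,p,.1)
    print("corner",w)
w1,w2=onz(C,(444,50),.1),onz(C,(418,347),.1); print("edge yaw",np.arctan2((w1-w2)[1],(w1-w2)[0]),np.linalg.norm(w1-w2))
inv=lambda p:R.from_euler('z',-a).apply(p-ax*[1,1,0])
print("handle top left edge",[inv(onz(C,p,.215)) for p in [(176,195),(188,315)]])
for y in (0.05,0.06): print(y,proj(C,[R.from_euler('z',a).apply([x,yy,.215])+ax*[1,1,0] for x in(-.045,.045) for yy in (y-.007,y+.007)]).round().tolist())
print("batten,block etc ok; tcp",ctrl.get_state()['position'])
E
```

```text
axis [ 0.50613095 -0.05310182  0.115     ] mark dist 0.08421810006220477 0.11170430950015295 yaw -0.11526923965624862
corner [ 0.63158781 -0.18856826  0.1       ]
corner [ 0.35620155 -0.17246468  0.1       ]
edge yaw -0.05840981328081165 0.2758566930713331
handle top left edge [array([0.03940748, 0.05846013, 0.215     ]), array([-0.04029499,  0.05685288,  0.215     ])]
0.05 [[210.0, 322.0], [188.0, 321.0], [202.0, 187.0], [178.0, 186.0]]
0.06 [[194.0, 322.0], [173.0, 321.0], [185.0, 186.0], [160.0, 185.0]]
batten,block etc ok; tcp [ 0.50668856 -0.08108482  0.30198756]
```

```bash

python3 -m handwheel '[{"dx":-0.02,"dy":-0.53,"dz":0,"ax":0,"ay":0,"az":0,"grip":-1},{"dx":-0.02,"dy":-0.53,"dz":0,"ax":0,"ay":0,"az":0,"grip":-1},{"dx":-0.02,"dy":-0.53,"dz":0.3,"ax":0,"ay":0,"az":0,"grip":-1},{"dx":-0.02,"dy":-0.53,"dz":0.6,"ax":0,"ay":0,"az":0,"grip":-1},{"dx":-0.02,"dy":-0.53,"dz":0.7,"ax":0,"ay":0,"az":0,"grip":-1},{"dx":-0.02,"dy":-0.53,"dz":0.7,"ax":0,"ay":0,"az":0,"grip":-1},{"dx":-0.02,"dy":-0.53,"dz":0.7,"ax":0,"ay":0,"az":0,"grip":-1}]'
python3 -m handwheel '[{"dx":0,"dy":0,"dz":0,"ax":0,"ay":0,"az":0,"grip":1},{"dx":0,"dy":0,"dz":0,"ax":0,"ay":0,"az":0,"grip":1},{"dx":0,"dy":0,"dz":0,"ax":0,"ay":0,"az":0,"grip":1},{"dx":0,"dy":0,"dz":0,"ax":0,"ay":0,"az":0,"grip":1},{"dx":0,"dy":0,"dz":0,"ax":0,"ay":0,"az":0,"grip":1},{"dx":0,"dy":0,"dz":0,"ax":0,"ay":0,"az":0,"grip":1},{"dx":0,"dy":0,"dz":0,"ax":0,"ay":0,"az":0,"grip":1},{"dx":0,"dy":0,"dz":0,"ax":0,"ay":0,"az":0,"grip":1}]' 30
```

```text
clock: 2.85
position: [0.5097, -0.0006, 0.1976]
tcp_rot: [0.999, -0.035, 0.0, 0.001]
force: [0.4, 0.3, 0.2]
width: 0.0856
finger_force: 0.0
clock: 3.65
position: [0.5095, 0.0019, 0.1978]
tcp_rot: [0.999, -0.033, 0.0, 0.0]
force: [-1.3, -1.2, 5.5]
width: 0.0137
finger_force: 31.3
```

```bash

python3 -m handwheel '[{"dx":0,"dy":-0.1,"dz":0,"ax":0,"ay":0,"az":0,"grip":1},{"dx":0,"dy":-0.25,"dz":0,"ax":0,"ay":0,"az":0,"grip":1},{"dx":0,"dy":-0.4,"dz":0,"ax":0,"ay":0,"az":0,"grip":1},{"dx":0,"dy":-0.55,"dz":0,"ax":0,"ay":0,"az":0,"grip":1},{"dx":0,"dy":-0.7,"dz":0,"ax":0,"ay":0,"az":0,"grip":1},{"dx":0,"dy":-0.7,"dz":0,"ax":0,"ay":0,"az":0,"grip":1}]'
python3 -m handwheel '[{"dx":0,"dy":-0.1,"dz":0,"ax":0,"ay":0,"az":0,"grip":1},{"dx":0,"dy":-0.25,"dz":0,"ax":0,"ay":0,"az":0,"grip":1},{"dx":0,"dy":-0.4,"dz":0,"ax":0,"ay":0,"az":0,"grip":1},{"dx":0,"dy":-0.55,"dz":0,"ax":0,"ay":0,"az":0,"grip":1},{"dx":0,"dy":-0.7,"dz":0,"ax":0,"ay":0,"az":0,"grip":1},{"dx":0,"dy":-0.74,"dz":0,"ax":0,"ay":0,"az":0,"grip":1},{"dx":0,"dy":-0.74,"dz":0,"ax":0,"ay":0,"az":0,"grip":1},{"dx":0,"dy":-0.74,"dz":0,"ax":0,"ay":0,"az":0,"grip":1}]'
```

```text
clock: 4.25
position: [0.5168, 0.1107, 0.1978]
tcp_rot: [1.0, -0.031, 0.001, -0.001]
force: [-1.0, 1.8, 5.0]
width: 0.0136
finger_force: 31.5
clock: 5.05
position: [0.524, 0.2178, 0.1978]
tcp_rot: [0.999, -0.033, 0.0, -0.001]
force: [-1.0, 3.0, 5.5]
width: 0.0136
finger_force: 31.4
```

```bash

python3 -m handwheel '[{"dx":0,"dy":-0.02,"dz":0,"ax":0,"ay":0,"az":0,"grip":1},{"dx":0,"dy":-0.03,"dz":0,"ax":0,"ay":0,"az":0,"grip":1},{"dx":0,"dy":-0.03,"dz":0,"ax":0,"ay":0,"az":0,"grip":1},{"dx":0,"dy":-0.03,"dz":0,"ax":0,"ay":0,"az":0,"grip":1}]'
python3 -m handwheel '[{"dx":0,"dy":-0.02,"dz":0,"ax":0,"ay":0,"az":0,"grip":-1},{"dx":0,"dy":-0.02,"dz":0,"ax":0,"ay":0,"az":0,"grip":-1},{"dx":0,"dy":-0.02,"dz":0,"ax":0,"ay":0,"az":0,"grip":-1},{"dx":0,"dy":-0.02,"dz":0,"ax":0,"ay":0,"az":0,"grip":-1},{"dx":0,"dy":-0.02,"dz":0,"ax":0,"ay":0,"az":0,"grip":-1},{"dx":0,"dy":0,"dz":-0.3,"ax":0,"ay":0,"az":0,"grip":-1},{"dx":0,"dy":0,"dz":-0.6,"ax":0,"ay":0,"az":0,"grip":-1},{"dx":0,"dy":0.3,"dz":-0.7,"ax":0,"ay":0,"az":0,"grip":-1},{"dx":0,"dy":0.6,"dz":-0.7,"ax":0,"ay":0,"az":0,"grip":-1},{"dx":0,"dy":1,"dz":-0.7,"ax":0,"ay":0,"az":0,"grip":-1},{"dx":0,"dy":1,"dz":-0.7,"ax":0,"ay":0,"az":0,"grip":-1}]'
python3 -m handwheel '[{"dx":-0.4,"dy":0.8,"dz":0,"ax":0,"ay":0,"az":0,"grip":-1},{"dx":-0.4,"dy":0.8,"dz":0,"ax":0,"ay":0,"az":0,"grip":-1},{"dx":-0.4,"dy":0.8,"dz":0,"ax":0,"ay":0,"az":0,"grip":-1},{"dx":-0.4,"dy":0.8,"dz":0,"ax":0,"ay":0,"az":0,"grip":-1},{"dx":-0.4,"dy":0.8,"dz":0,"ax":0,"ay":0,"az":0,"grip":-1}]'
python3 - <<'E'
from h import *
import json
m=optics.camera_model('wrist'); im=optics.snapshot('wrist')[:,:,::-1]
json.dump({k:np.array(v).tolist() for k,v in m.items()},open('w2.json','w'))
cv2.imwrite('pics/w2full.png',im)
C=cam(0,m); c=proj(C,[[.506,-.055,.11]])[0]; print(c)
x0,y0=int(max(0,c[0]-130)),int(max(0,c[1]-100)); x0=min(x0,370);y0=min(y0,290);print(x0,y0)
cv2.imwrite('pics/w2.png',cv2.resize(im[y0:y0+190,x0:x0+260],None,fx=3,fy=3,interpolation=cv2.INTER_CUBIC))
E
```

```text
clock: 5.45
position: [0.524, 0.2179, 0.1978]
tcp_rot: [0.999, -0.034, -0.0, 0.002]
force: [-2.0, -4.5, 8.4]
width: 0.0134
finger_force: 31.9
clock: 6.55
position: [0.5131, 0.0651, 0.3024]
tcp_rot: [0.999, -0.038, -0.0, 0.002]
force: [-0.4, -0.5, 0.0]
width: 0.0857
finger_force: 0.0
clock: 7.05
position: [0.4461, -0.0436, 0.3024]
tcp_rot: [0.999, -0.034, 0.0, -0.0]
force: [1.0, 0.8, -1.0]
width: 0.0854
finger_force: 0.0
[327.84427488 143.90212598]
197 43
```

View pics/w2.png

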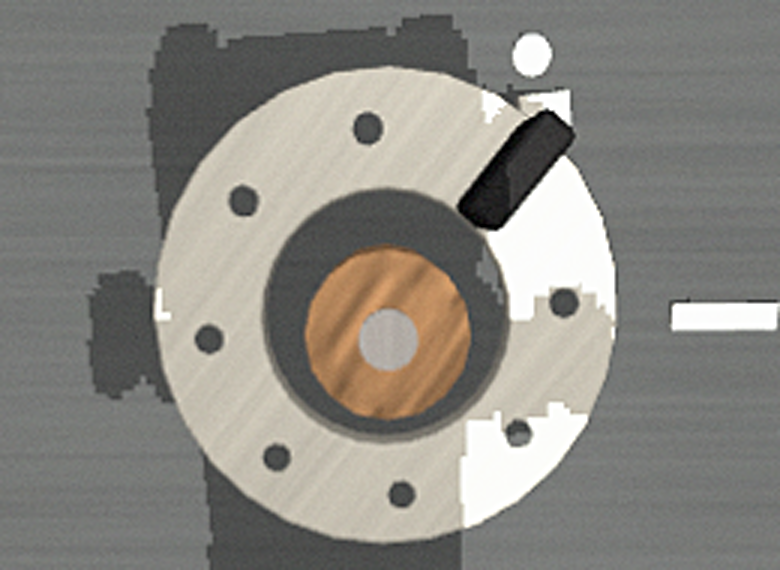

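The enlarged view, with crop origin (197,43) and scale 3, shows the ring spanning x 154–616 and y 67–544. The mark's inner end is at (671,316), the nose tip at about (570,91), and the fin's top face runs from about (479,212) to (562,122).

```bash
python3 - <<'E'
from h import *
import json
m=json.load(open('w2.json')); C=cam(0,m)
k=lambda u,v:(197+(u+.5)/3-.5,43+(v+.5)/3-.5)
E=np.array([onz(C,k(*p),.115)[:2] for p in [(154,305),(616,305),(386,67),(386,544)]]); print(E)
ax=np.array([E[2:,0].mean(),E[:2,1].mean()]); print("axis",ax, np.linalg.norm(E[0]-E[1]),np.linalg.norm(E[2]-E[3]))
ang=lambda p:np.arctan2(p[0]-ax[0],-(p[1]-ax[1]))
im=cv2.imread('pics/w2full.png'); 
for n,p,z in [("mark in",(671,316),.1),("mark far",(779,317),.1),("nose",(570,91),.115),("nose",(570,91),.105),("fin in",(479,212),.159),("fin out",(562,122),.159)]:
    w=onz(C,k(*p),z); print(n,w,np.linalg.norm(w[:2]-ax),ang(w))
print(ctrl.get_state()['position'])
E
```

```text
[[ 0.51045499  0.01051437]
 [ 0.50183394 -0.11564839]
 [ 0.5650654  -0.05659576]
 [ 0.43829483 -0.0485203 ]]
axis [ 0.50168012 -0.05256701] 0.1264569729271396 0.1270275222560585
mark in [ 0.49632443 -0.13448555  0.1       ] 0.08209342136225865 -0.06528532963285599
mark far [ 0.49386775 -0.16537174  0.1       ] 0.11307492581835704 -0.0691452422528758
nose [ 0.55619576 -0.10358     0.115     ] 0.07466110374813467 0.8185775562544937
nose [ 0.55700859 -0.10525338  0.105     ] 0.07640087185647612 0.8098538817134743
fin in [ 0.52868852 -0.07513305  0.159     ] 0.03519488835827646 0.8747694609471366
fin out [ 0.54640553 -0.0943749   0.159     ] 0.061223052211734595 0.8191009264881426
[ 0.44681286 -0.04265714  0.30248812]
```

```bash

python3 -m handwheel '[{"dx":0.62,"dy":0.24,"dz":0,"ax":0,"ay":0,"az":-1,"grip":-1},{"dx":0.62,"dy":0.24,"dz":0,"ax":0,"ay":0,"az":-1,"grip":-1},{"dx":0.62,"dy":0.24,"dz":0,"ax":0,"ay":0,"az":-1,"grip":-1},{"dx":0.62,"dy":0.24,"dz":0,"ax":0,"ay":0,"az":-1,"grip":-1},{"dx":0.62,"dy":0.24,"dz":0,"ax":0,"ay":0,"az":-1,"grip":-1},{"dx":0.62,"dy":0.24,"dz":0,"ax":0,"ay":0,"az":-1,"grip":-1}]'
python3 -m handwheel '[{"dx":0,"dy":0,"dz":0,"ax":0,"ay":0,"az":-1,"grip":-1},{"dx":0,"dy":0,"dz":0,"ax":0,"ay":0,"az":-1,"grip":-1},{"dx":0,"dy":0,"dz":0,"ax":0,"ay":0,"az":-1,"grip":-1},{"dx":0,"dy":0,"dz":0,"ax":0,"ay":0,"az":-1,"grip":-1},{"dx":0,"dy":0,"dz":0,"ax":0,"ay":0,"az":-1,"grip":-1},{"dx":0,"dy":0,"dz":0,"ax":0,"ay":0,"az":-1,"grip":-1}]'
python3 -m handwheel '[{"dx":0,"dy":0,"dz":0,"ax":0,"ay":0,"az":-1,"grip":-1},{"dx":0,"dy":0,"dz":0,"ax":0,"ay":0,"az":-1,"grip":-1},{"dx":0,"dy":0,"dz":0,"ax":0,"ay":0,"az":-1,"grip":-1},{"dx":0,"dy":0,"dz":0,"ax":0,"ay":0,"az":-1,"grip":-1},{"dx":0,"dy":0,"dz":0,"ax":0,"ay":0,"az":-1,"grip":-1},{"dx":0,"dy":0,"dz":0,"ax":0,"ay":0,"az":-1,"grip":-1}]'
python3 - <<'E'
from h import *
s=ctrl.get_state(); M=R.from_quat(s['tcp_rot']).as_matrix(); p=s['position']
print(s['qpos'],p,np.degrees(np.arctan2(M[1,0],M[0,0])))
d=M.T@(np.array([.5369,-.0852,.147])-p); print("units",d/.15,"az",-(137.3-np.degrees(np.arctan2(M[1,0],M[0,0])))/45)
E
```

```text
clock: 7.7
position: [0.538, -0.0834, 0.3019]
tcp_rot: [0.935, 0.355, 0.0, -0.001]
force: [-0.6, 0.5, -0.2]
width: 0.0854
finger_force: 0.0
clock: 8.3
position: [0.5379, -0.0834, 0.3021]
tcp_rot: [0.728, 0.686, 0.001, -0.0]
force: [-0.1, -0.5, 0.1]
width: 0.0851
finger_force: 0.0
clock: 8.9
position: [0.5379, -0.0834, 0.3022]
tcp_rot: [0.41, 0.912, 0.001, -0.0]
force: [0.5, 0.2, 1.2]
width: 0.0848
finger_force: 0.0
[ 0.37304102  0.31483571 -0.38210758  1.94282666  0.14478673  0.90978258
  0.64463127] [ 0.5378681  -0.08339675  0.30216685] 131.58413697868664
units [-0.00549104 -0.01438542  1.03442103] az -0.12701917825140818
```

```bash

python3 -m handwheel '[{"dx":0,"dy":-0.01,"dz":0,"ax":0,"ay":0,"az":-0.12,"grip":-1},{"dx":0,"dy":-0.01,"dz":0.3,"ax":0,"ay":0,"az":-0.12,"grip":-1},{"dx":0,"dy":-0.01,"dz":0.6,"ax":0,"ay":0,"az":-0.12,"grip":-1},{"dx":0,"dy":-0.01,"dz":0.8,"ax":0,"ay":0,"az":-0.12,"grip":-1},{"dx":0,"dy":-0.01,"dz":1,"ax":0,"ay":0,"az":-0.12,"grip":-1},{"dx":0,"dy":-0.01,"dz":1,"ax":0,"ay":0,"az":-0.12,"grip":-1}]'
python3 -m handwheel '[{"dx":0,"dy":0,"dz":0.03,"ax":0,"ay":0,"az":0,"grip":1},{"dx":0,"dy":0,"dz":0.03,"ax":0,"ay":0,"az":0,"grip":1},{"dx":0,"dy":0,"dz":0.03,"ax":0,"ay":0,"az":0,"grip":1},{"dx":0,"dy":0,"dz":0.03,"ax":0,"ay":0,"az":0,"grip":1},{"dx":0,"dy":0,"dz":0.03,"ax":0,"ay":0,"az":0,"grip":1},{"dx":0,"dy":0,"dz":0.03,"ax":0,"ay":0,"az":0,"grip":1},{"dx":0,"dy":0,"dz":0.03,"ax":0,"ay":0,"az":0,"grip":1},{"dx":0,"dy":0,"dz":0.03,"ax":0,"ay":0,"az":0,"grip":1},{"dx":0,"dy":0,"dz":0.03,"ax":0,"ay":0,"az":0,"grip":1}]' 30
cat > arc.py <<'E'
from h import *
# arc rows from the current pose: fin angle th0 -> th1 (world, from -y to +x) about the axis, in tool units
import sys
ax=np.array([.5017,-.0526]); th=[float(v) for v in sys.argv[1:]]
s=ctrl.get_state(); M=R.from_quat(s['tcp_rot']).as_matrix(); p=s['position']; v=p[:2]-ax
y=np.arctan2(M[1,0],M[0,0]); print('tcp',p,'r',np.linalg.norm(v),'pos angle',np.arctan2(v[0],-v[1]),'yaw angle',y-np.pi/2,'F',s['force'],s['width'],s['finger_force'])
for d in th:
    q=ax+R.from_euler('z',d).apply([*v,0])[:2]; w=M.T@np.array([*(q-p[:2]),0])/.15
    print(d,'dx %.3f dy %.3f az %.3f'%(w[0],w[1],-d/(np.pi/4)))
E
python3 arc.py -.1 -.2 -.3 -.4 -.45
```

```text
clock: 9.5
position: [0.5337, -0.0844, 0.1486]
tcp_rot: [0.368, 0.93, -0.0, -0.004]
force: [-1.3, 0.2, -0.1]
width: 0.0853
finger_force: 0.0
clock: 10.4
position: [0.5371, -0.0858, 0.1489]
tcp_rot: [0.37, 0.929, 0.001, 0.001]
force: [1.8, 2.7, 6.5]
width: 0.0096
finger_force: 31.0
tcp [ 0.53709309 -0.08584219  0.14887729] r 0.048556298688735545 pos angle 0.8167259154761818 yaw angle 0.8130487870063092 F [1.80373655 2.7250689  6.46714871] 0.009579431735997474 30.971485376358032
-0.1 dx 0.001 dy -0.032 az 0.127
-0.2 dx 0.006 dy -0.064 az 0.255
-0.3 dx 0.014 dy -0.096 az 0.382
-0.4 dx 0.025 dy -0.126 az 0.509
-0.45 dx 0.032 dy -0.141 az 0.573
```

```bash

python3 -m handwheel '[{"dx":0.001,"dy":-0.032,"dz":0,"ax":0,"ay":0,"az":0.127,"grip":1},{"dx":0.006,"dy":-0.064,"dz":0,"ax":0,"ay":0,"az":0.255,"grip":1},{"dx":0.014,"dy":-0.096,"dz":0,"ax":0,"ay":0,"az":0.382,"grip":1},{"dx":0.025,"dy":-0.126,"dz":0,"ax":0,"ay":0,"az":0.509,"grip":1},{"dx":0.032,"dy":-0.141,"dz":0,"ax":0,"ay":0,"az":0.573,"grip":1},{"dx":0.032,"dy":-0.141,"dz":0,"ax":0,"ay":0,"az":0.573,"grip":1},{"dx":0.032,"dy":-0.141,"dz":0,"ax":0,"ay":0,"az":0.573,"grip":1}]'
python3 arc.py -.1 -.2 -.3 -.4 -.43
```

```text
clock: 11.1
position: [0.5187, -0.0978, 0.1489]
tcp_rot: [0.568, 0.823, 0.001, 0.001]
force: [-0.8, 3.5, 7.4]
width: 0.0094
finger_force: 30.4
tcp [ 0.51869822 -0.0978054   0.14886104] r 0.04829562990805919 pos angle 0.3596662437821059 yaw angle 0.3637120375026992 F [-0.78967919  3.47862398  7.39590446] 0.009391223609563125 30.399609804153442
-0.1 dx 0.002 dy -0.032 az 0.127
-0.2 dx 0.007 dy -0.064 az 0.255
-0.3 dx 0.015 dy -0.095 az 0.382
-0.4 dx 0.026 dy -0.125 az 0.509
-0.43 dx 0.030 dy -0.134 az 0.547
```

```bash

python3 -m handwheel '[{"dx":0.002,"dy":-0.032,"dz":0,"ax":0,"ay":0,"az":0.127,"grip":1},{"dx":0.007,"dy":-0.064,"dz":0,"ax":0,"ay":0,"az":0.255,"grip":1},{"dx":0.015,"dy":-0.095,"dz":0,"ax":0,"ay":0,"az":0.382,"grip":1},{"dx":0.026,"dy":-0.125,"dz":0,"ax":0,"ay":0,"az":0.509,"grip":1},{"dx":0.03,"dy":-0.134,"dz":0,"ax":0,"ay":0,"az":0.547,"grip":1},{"dx":0.03,"dy":-0.134,"dz":0,"ax":0,"ay":0,"az":0.547,"grip":1},{"dx":0.03,"dy":-0.134,"dz":0,"ax":0,"ay":0,"az":0.547,"grip":1},{"dx":0.03,"dy":-0.134,"dz":0,"ax":0,"ay":0,"az":0.547,"grip":1}]'
python3 arc.py
```

```text
clock: 11.9
position: [0.4982, -0.1007, 0.1488]
tcp_rot: [0.73, 0.684, 0.001, 0.0]
force: [0.9, 3.3, 7.5]
width: 0.0095
finger_force: 30.0
tcp [ 0.49815769 -0.10072029  0.14882411] r 0.04825049109688637 pos angle -0.07348111838674029 yaw angle -0.06499946958403369 F [0.87139115 3.2633725  7.54132918] 0.00954717224843432 30.049590468406677
```

```bash

python3 -m handwheel '[{"dx":0,"dy":0,"dz":0,"ax":0,"ay":0,"az":0,"grip":-1},{"dx":0,"dy":0,"dz":0,"ax":0,"ay":0,"az":0,"grip":-1},{"dx":0,"dy":0,"dz":0,"ax":0,"ay":0,"az":0,"grip":-1},{"dx":0,"dy":0,"dz":0,"ax":0,"ay":0,"az":0,"grip":-1},{"dx":0,"dy":0,"dz":0,"ax":0,"ay":0,"az":0,"grip":-1},{"dx":0,"dy":0,"dz":-0.3,"ax":0,"ay":0,"az":0,"grip":-1},{"dx":0,"dy":0,"dz":-0.6,"ax":0,"ay":0,"az":0,"grip":-1},{"dx":-0.2,"dy":0,"dz":-1,"ax":0,"ay":0,"az":0,"grip":-1},{"dx":-0.2,"dy":0,"dz":-1,"ax":0,"ay":0,"az":0,"grip":-1},{"dx":-0.2,"dy":0,"dz":-1,"ax":0,"ay":0,"az":0,"grip":-1}]'
python3 - <<'E'
from h import *
import json
m=optics.camera_model('wrist'); im=optics.snapshot('wrist')[:,:,::-1]
json.dump({k:np.array(v).tolist() for k,v in m.items()},open('w3.json','w'))
C=cam(0,m); c=proj(C,[[.5,-.09,.11]])[0]; print(c)
x0,y0=int(c[0]-130),int(c[1]-95); x0=max(0,min(x0,380));y0=max(0,min(y0,290));print(x0,y0)
cv2.imwrite('pics/w3.png',cv2.resize(im[y0:y0+190,x0:x0+260],None,fx=3,fy=3,interpolation=cv2.INTER_CUBIC))
E
```

```text
clock: 12.9
position: [0.4965, -0.1336, 0.3007]
tcp_rot: [0.731, 0.682, 0.002, 0.003]
force: [0.1, 0.2, -0.5]
width: 0.0856
finger_force: 0.0
[318.7326251  162.23864811]
188 67
```

View pics/w3.png

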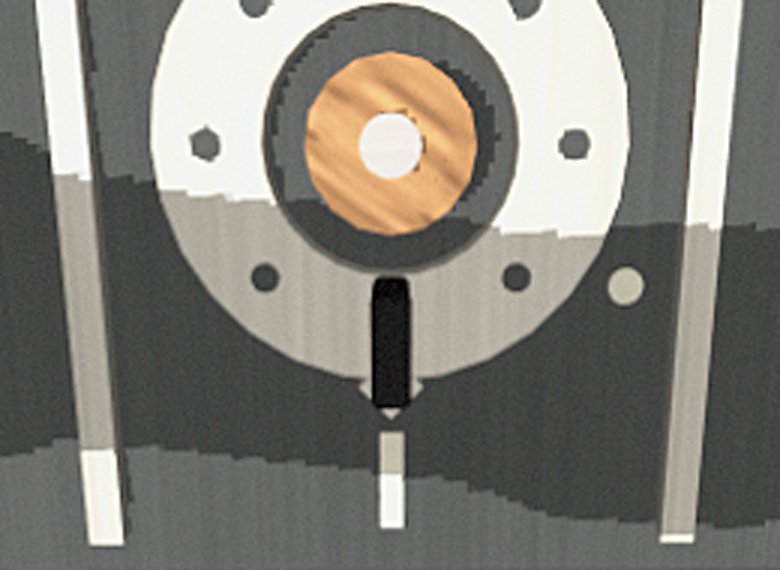

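The picture shows the nose tip at (391,417), in line with the mark centred at column 392 and the drum axis at (390,145). The collar is within about 0.01 rad, so next I shut the guard.

```bash

python3 -m handwheel '[{"dx":1,"dy":0,"dz":0,"ax":0,"ay":0,"az":1,"grip":-1},{"dx":1,"dy":0,"dz":0,"ax":0,"ay":0,"az":1,"grip":-1},{"dx":1,"dy":0,"dz":0,"ax":0,"ay":0,"az":1,"grip":-1},{"dx":1,"dy":0,"dz":0,"ax":0,"ay":0,"az":1,"grip":-1},{"dx":1,"dy":0,"dz":0,"ax":0,"ay":0,"az":1,"grip":-1},{"dx":1,"dy":0,"dz":0,"ax":0,"ay":0,"az":1,"grip":-1}]'
python3 -m handwheel '[{"dx":0,"dy":0,"dz":0,"ax":0,"ay":0,"az":1,"grip":-1},{"dx":0,"dy":0,"dz":0,"ax":0,"ay":0,"az":1,"grip":-1},{"dx":0,"dy":0,"dz":0,"ax":0,"ay":0,"az":1,"grip":-1},{"dx":0,"dy":0,"dz":0,"ax":0,"ay":0,"az":1,"grip":-1},{"dx":0,"dy":0,"dz":0,"ax":0,"ay":0,"az":1,"grip":-1},{"dx":0,"dy":0,"dz":0,"ax":0,"ay":0,"az":1,"grip":-1}]'
cat > to.py <<'E'
from h import *
import sys
s=ctrl.get_state(); M=R.from_quat(s['tcp_rot']).as_matrix(); y=np.arctan2(M[1,0],M[0,0])
print(s['position'],y,s['qpos'],'units',M.T@(np.array([float(v) for v in sys.argv[1:4]])-s['position'])/.15,'az',(y+.067)/(np.pi/4))
E
python3 to.py .524 .218 .198
```

```text
clock: 13.55
position: [0.5033, 0.0202, 0.2954]
tcp_rot: [0.936, 0.352, -0.002, -0.001]
force: [-0.9, -1.7, 0.2]
width: 0.0855
finger_force: 0.0
clock: 14.15
position: [0.5033, 0.0191, 0.2954]
tcp_rot: [0.999, -0.034, -0.002, 0.0]
force: [-0.1, 0.3, -0.1]
width: 0.0856
finger_force: 0.0
[0.50327383 0.01906645 0.29541133] -0.06811384767798434 [-0.23598229  0.24892145  0.13168174  2.0453381  -0.04277234  0.85479126
 -1.71897841] units [ 0.05073375 -1.33317042  0.64790122] az -0.0014181949104210946
```

```bash

python3 -m handwheel '[{"dx":0.05,"dy":-0.9,"dz":0,"ax":0,"ay":0,"az":0,"grip":-1},{"dx":0.05,"dy":-0.9,"dz":0,"ax":0,"ay":0,"az":0,"grip":-1},{"dx":0.05,"dy":-0.9,"dz":0,"ax":0,"ay":0,"az":0,"grip":-1},{"dx":0.05,"dy":-0.9,"dz":0,"ax":0,"ay":0,"az":0,"grip":-1}]'
python3 -m handwheel '[{"dx":0,"dy":-0.43,"dz":0,"ax":0,"ay":0,"az":0,"grip":-1},{"dx":0,"dy":-0.43,"dz":0,"ax":0,"ay":0,"az":0,"grip":-1},{"dx":0,"dy":-0.43,"dz":0.3,"ax":0,"ay":0,"az":0,"grip":-1},{"dx":0,"dy":-0.43,"dz":0.5,"ax":0,"ay":0,"az":0,"grip":-1},{"dx":0,"dy":-0.43,"dz":0.65,"ax":0,"ay":0,"az":0,"grip":-1},{"dx":0,"dy":-0.43,"dz":0.65,"ax":0,"ay":0,"az":0,"grip":-1}]'
python3 -m handwheel '[{"dx":0,"dy":0,"dz":0,"ax":0,"ay":0,"az":0,"grip":1},{"dx":0,"dy":0,"dz":0,"ax":0,"ay":0,"az":0,"grip":1},{"dx":0,"dy":0,"dz":0,"ax":0,"ay":0,"az":0,"grip":1},{"dx":0,"dy":0,"dz":0,"ax":0,"ay":0,"az":0,"grip":1},{"dx":0,"dy":0,"dz":0,"ax":0,"ay":0,"az":0,"grip":1},{"dx":0,"dy":0,"dz":0,"ax":0,"ay":0,"az":0,"grip":1},{"dx":0,"dy":0,"dz":0,"ax":0,"ay":0,"az":0,"grip":1},{"dx":0,"dy":0,"dz":0,"ax":0,"ay":0,"az":0,"grip":1}]'
python3 to.py .509 -.002 .198
```

```text
clock: 14.55
position: [0.5198, 0.1601, 0.2955]
tcp_rot: [1.0, -0.027, -0.002, -0.001]
force: [0.2, -0.0, 0.1]
width: 0.0852
finger_force: 0.0
clock: 15.15
position: [0.5218, 0.2152, 0.1957]
tcp_rot: [0.999, -0.033, -0.005, 0.003]
force: [-0.2, -0.7, 0.1]
width: 0.0854
finger_force: 0.0
clock: 15.95
position: [0.5262, 0.217, 0.2013]
tcp_rot: [0.999, -0.033, 0.001, -0.0]
force: [-1.2, 0.0, 5.8]
width: 0.0134
finger_force: 32.4
[0.52615812 0.21704286 0.20128168] -0.06640984361654174 [-0.5061036   0.44881065  0.04754559  2.00234912 -0.03273076  0.68969266
 -2.07524274] units [-0.0172543   1.46467681  0.02053498] az 0.0007514104449969446
```

```bash

python3 -m handwheel '[{"dx":0,"dy":0.1,"dz":0,"ax":0,"ay":0,"az":0,"grip":1},{"dx":0,"dy":0.25,"dz":0,"ax":0,"ay":0,"az":0,"grip":1},{"dx":0,"dy":0.4,"dz":0,"ax":0,"ay":0,"az":0,"grip":1},{"dx":0,"dy":0.55,"dz":0,"ax":0,"ay":0,"az":0,"grip":1},{"dx":0,"dy":0.7,"dz":0,"ax":0,"ay":0,"az":0,"grip":1},{"dx":0,"dy":0.7,"dz":0,"ax":0,"ay":0,"az":0,"grip":1}]'
python3 -m handwheel '[{"dx":0,"dy":0.1,"dz":0,"ax":0,"ay":0,"az":0,"grip":1},{"dx":0,"dy":0.25,"dz":0,"ax":0,"ay":0,"az":0,"grip":1},{"dx":0,"dy":0.4,"dz":0,"ax":0,"ay":0,"az":0,"grip":1},{"dx":0,"dy":0.55,"dz":0,"ax":0,"ay":0,"az":0,"grip":1},{"dx":0,"dy":0.68,"dz":0,"ax":0,"ay":0,"az":0,"grip":1},{"dx":0,"dy":0.7,"dz":0,"ax":0,"ay":0,"az":0,"grip":1},{"dx":0,"dy":0.7,"dz":0,"ax":0,"ay":0,"az":0,"grip":1}]'
python3 -m handwheel '[{"dx":0,"dy":0.02,"dz":0,"ax":0,"ay":0,"az":0,"grip":1},{"dx":0,"dy":0.04,"dz":0,"ax":0,"ay":0,"az":0,"grip":1},{"dx":0,"dy":0.05,"dz":0,"ax":0,"ay":0,"az":0,"grip":1},{"dx":0,"dy":0.05,"dz":0,"ax":0,"ay":0,"az":0,"grip":1}]'
```

```text
clock: 16.55
position: [0.5188, 0.108, 0.2012]
tcp_rot: [0.999, -0.035, 0.0, 0.001]
force: [-2.2, -2.1, 7.0]
width: 0.0135
finger_force: 32.6
clock: 17.25
position: [0.5119, 0.0052, 0.2012]
tcp_rot: [0.999, -0.034, 0.0, 0.001]
force: [-1.5, -1.5, 7.6]
width: 0.0132
finger_force: 32.6
clock: 17.65
position: [0.5115, 0.0001, 0.2012]
tcp_rot: [0.999, -0.033, 0.0, -0.0]
force: [-1.9, 1.5, 7.8]
width: 0.0134
finger_force: 32.6
```

```bash

python3 -m handwheel '[{"dx":0,"dy":0.02,"dz":0,"ax":0,"ay":0,"az":0,"grip":1},{"dx":0,"dy":0.03,"dz":0,"ax":0,"ay":0,"az":0,"grip":1},{"dx":0,"dy":0.03,"dz":0,"ax":0,"ay":0,"az":0,"grip":1}]'
python3 -m handwheel '[{"dx":0,"dy":0.02,"dz":0,"ax":0,"ay":0,"az":0,"grip":1},{"dx":0,"dy":0.02,"dz":0,"ax":0,"ay":0,"az":0,"grip":1}]'
```

```text
clock: 17.95
position: [0.5114, -0.0019, 0.2012]
tcp_rot: [0.999, -0.033, 0.0, -0.002]
force: [-1.0, 6.2, 7.3]
width: 0.0135
finger_force: 32.6
clock: 18.15
position: [0.5114, -0.002, 0.2012]
tcp_rot: [0.999, -0.032, 0.001, -0.003]
force: [-1.1, 11.7, 7.2]
width: 0.0135
finger_force: 32.8
```

```bash

python3 -m handwheel '[{"dx":0,"dy":-0.03,"dz":0,"ax":0,"ay":0,"az":0,"grip":1},{"dx":0,"dy":-0.03,"dz":0,"ax":0,"ay":0,"az":0,"grip":-1},{"dx":0,"dy":-0.03,"dz":0,"ax":0,"ay":0,"az":0,"grip":-1},{"dx":0,"dy":-0.03,"dz":0,"ax":0,"ay":0,"az":0,"grip":-1},{"dx":0,"dy":-0.03,"dz":0,"ax":0,"ay":0,"az":0,"grip":-1},{"dx":0,"dy":-0.03,"dz":0,"ax":0,"ay":0,"az":0,"grip":-1},{"dx":0,"dy":-0.03,"dz":-0.3,"ax":0,"ay":0,"az":0,"grip":-1},{"dx":0,"dy":-0.03,"dz":-0.6,"ax":0,"ay":0,"az":0,"grip":-1},{"dx":0,"dy":0.4,"dz":-0.8,"ax":0,"ay":0,"az":0,"grip":-1},{"dx":0,"dy":0.53,"dz":-0.8,"ax":0,"ay":0,"az":0,"grip":-1},{"dx":0,"dy":0.53,"dz":-0.8,"ax":0,"ay":0,"az":0,"grip":-1},{"dx":0,"dy":0.53,"dz":-0.8,"ax":0,"ay":0,"az":0,"grip":-1}]'
python3 - <<'E'
from h import *
C=cam('wrist'); im=optics.snapshot('wrist')[:,:,::-1]; cv2.imwrite('pics/w4.png',im)
print([proj(C,[S2W([x,.05+.007,.215],[.5017,-.0526,0],-.067)])[0] for x in(-.045,.045)])
E
```

```text
clock: 19.35
position: [0.5052, -0.0882, 0.3204]
tcp_rot: [0.999, -0.035, 0.0, -0.0]
force: [-0.2, 0.6, 0.2]
width: 0.0855
finger_force: 0.0
[array([189.32075123, 314.97632668]), array([172.84654221, 189.42133102])]
```

View pics/w4.png

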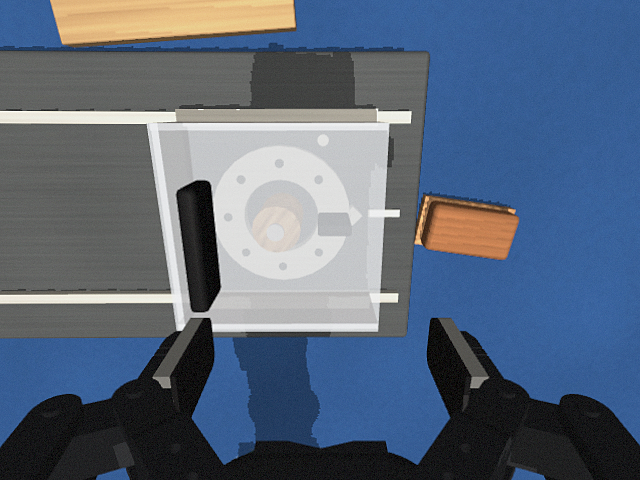

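The guard is shut: the handle's edge from (178,190) to (190,308) matches the shut prediction. The nose at (362,214) points at the mark at (370,213), and the batten and sanding block in view look undisturbed.

```bash
python3 -c "
from station import order
print(order.close_job())"
```

```text
the job is handed in; nothing more can be done
None
```

The job is handed in at about 19 s of the 66 s allowed: I slid the guard open to its stop, turned the collar to within about 0.01 rad of the locked mark by the camera, and shut the guard against its stop; the batten and sanding block looked undisturbed in the last view, and the arm never went near the glue bottle, though I took no final picture of it.

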